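Snap the carry lid onto the food flask and lift it by the lid

TASK

Close the steel food flask for the lunch bag: set its push-on carry lid on the neck and press straight down until it clicks, then keep pressing for about a second, as hard as the click took, so that the lid is fully home. Then pick the closed flask up by the lid's carry loop alone and finish holding it still and upright about 10 cm clear of the worktop, ready to be taken; do not let go. Leave everything else where it is.

Things in the scene. Friction and masses are not known exactly. Their poses are not given: they have to be found in the camera images.
- flask: Plain brushed-steel insulated flask, 0.24 to 0.48 kg, standing loose and upright on the worktop, mouth up. Origin: centre of its underside; z up its axis. Round (yaw does not matter): body 72 mm across up to 108 mm high, rounded shoulder up to 128.5 mm, then a neck 38 mm across that ends in a bead at the mouth.
- flask_mouth (a point): Centre of the flask's open mouth, on the axis 151 mm above its underside. The neck's bead is 36 mm across here and widens downward to 44 mm at 7 mm below the mouth, then cuts back under to the 38 mm neck.
- flask_seat (a point): Where the lid's origin is when the lid is fully home: on the flask's axis, 131 mm above its underside (20 mm below the mouth), in any yaw. A lid only set on the mouth rests about 10 mm higher.
- lid: Black plastic push-on lid with an upright carry loop, 0.1 kg, standing loose on the worktop, skirt down. Origin: centre of the skirt's lower edge; z up. Round skirt 56 mm across, bore 47 mm, 20 mm deep; deck (its round top) at 26 mm, loop up to 58 mm above the origin. Six sprung clips inside the skirt snap under the flask's bead.
- lid_clips (a point): Level of the clips, on the lid's axis 8.6 mm above its origin. Pushed down the neck and held square, the lid resists with a force rising to about 10 N over 6 mm (up to 20 N if it leans), which drops as the clips snap under the bead and pull it down; the last 4 mm go by themselves until the mouth meets the deck. Snapped, it stands over 20 N of pull; unsnapped it lifts straight off.
- lid_grip (a point): Grip point of the carry loop, on the lid's axis 48 mm above its origin; axes as the lid's. The loop's bar is 46 mm long along x, 12 mm thick along y, 42 to 58 mm above the lid's origin, on two posts. Pinch it from above across the 12 mm (fingers closing along y); fingertips may go down to the deck at 26 mm.
- fork: Steel table fork lying on the worktop, 195 x 26 x 16 mm, along its x; bystander. Origin: centre of its underside.
- biscuits: Carton of biscuits lying on the worktop, 51 x 159 x 73 mm (long along its y); bystander. Origin: centre of its underside.
- bananas: Bunch of bananas, 65 x 257 x 73 mm (long along its y); bystander. Origin: centre of its underside.
- lemon: Lemon, 78 x 55 x 56 mm; bystander. Origin: centre of its underside as it first lies.
- garlic: Head of garlic, 56 mm; bystander. Origin: centre of its underside as it first lies.
- worktop: The fixed kitchen worktop on which everything stands; its top is the plane z = 0. (Its own origin lies in the slab, out of use.)
- mandarin_a: Mandarin on the white plate, 57 x 58 x 48 mm; bystander. Origin: centre of its underside as it first lies.
- mandarin_b: Mandarin on the white plate, 64 x 63 x 55 mm; bystander. Origin: centre of its underside as it first lies.
Not all that is in view belongs to the job. Of the things like the lid, leave any that is purple; of the rest the smaller one is meant.

How it is judged:
On the way:
1. The lid is snapped fully home on the flask's neck and kept pressed down for 0.4 s, the flask standing on the worktop with more than 10 N on it (its own weight and the lid's are 3 to 6 N of that) (z of lid in the frame of flask between 0.126 and 0.1335 m and horizontal distance between lid and flask below 0.005 m and angle between the z axis of lid and the z axis of flask, either way round below 0.1 rad and height (world z) of flask below 0.006 m and contact force between flask and worktop above 10 N), for 0.4 s.
At the end, for the whole second after the job is handed in: The robot holds only the lid and the flask hangs from it: underside 60 to 160 mm above the worktop, still (under 30 mm/s), within 0.2 rad of upright; the lid is fully home (within 2.5 mm of home height, 5 mm of the axis, 0.1 rad of square) (height (world z) of flask between 0.06 and 0.16 m and angle between flask's own z axis and vertical below 0.2 rad and linear speed of flask below 0.03 m/s and z of lid in the frame of flask between 0.126 and 0.1335 m and x of lid in the frame of flask between -0.005 and 0.005 m and y of lid in the frame of flask between -0.005 and 0.005 m and angle between the z axis of lid and the z axis of flask, either way round below 0.1 rad and contact force between the fingers and lid above 1 N and contact force between each of the arm, the fingers and flask below 0.3 N); the arm keeps its last pose, push and grip.
It fails at once if The flask was tipped over (angle between flask's own z axis and vertical above 0.5 rad).
It fails at once if A bystander (fork, biscuit carton, bananas, lemon, garlic or mandarins) was moved more than 40 mm from its place (distance of any of fork, biscuits, bananas, lemon, garlic, mandarin_a, mandarin_b from where it was at the start of the episode above 0.04 m).
It also fails if it takes over 51 s, if anything falls off the work surface, if the arm or the gripper's body presses on something with over 40 N, if the wrist force passes 120 N, or if a joint passes its speed limit or range.

ROBOT

A 7-joint arm with a two-finger parallel gripper is mounted at the origin on a cart in front of the work surface, level with it; the furniture and walls round the work are solid. World frame = base frame: x ahead of the robot, y to its left, z up, the work surface at z = 0. Lengths are in m, angles in rad, forces in N, time in s.
With the tool pointing down it reaches from about 0.35 to 0.9 m from the base axis. Payload 19.9 kg.
Tool frame: the origin (TCP) lies midway between the tips of the shut fingers; the grasp point (between the pads) lies 19 mm behind it; z points along the fingers, x is the direction in which the jaws open and shut, and the axes are right-handed (so a half turn about z gives the same grasp; the last joint's range is limited). The gripper opens to 94 mm and grips with 3 to 60 N. Pads are 16 mm wide; open, the fingers measure 119 mm over their backs; the gripper's body (75 mm by 177 mm) begins 78 mm behind the grasp point.
Start: joints at [-1.234, 0.417, -0.01, 1.614, 0.005, 1.111, -0.053], TCP at [0.231, 0.581, 0.205] pointing down, gripper open.
Joint ranges: [-2.81, 2.81], [-0.39, 2.02], [-1.27, 1.25], [0.06, 2.57], [-1.19, 4.33], [0.19, 2], [-2.82, 2.82]. Speed limits (rad/s): [1.89, 1.89, 2.39, 2.39, 3.01, 3.01, 3.01].

INTERFACE

Orientations are given as [roll, pitch, yaw] about the fixed x, y, z axes, in that order (R = Rz(yaw) Ry(pitch) Rx(roll)).
In Python, from cell import robot gives the robot as it stands.
- The arm moves only by the tool step_arm, never from a script. Its argument "targets" is text: rows parted by semicolons, each of 7 numbers parted by spaces: the turn, a rotation vector about the tool's x, y, z in rad, then the shift along the tool's x, y, z in m, then the finger opening in m, from 0 to 0.094. In form: rx ry rz dx dy dz jaw; .... A call has 1 to 12 rows; each row is the pose to reach, as a shift and turn from the pose commanded when the call began, along the tool's axes at that moment; what a row does not reach only later rows make up. A row lasts 1/10 s, in which the tool goes at most 50 mm and 8.59 degrees, less where a joint would pass 70% of its speed; a pose out of reach is approached as far as the arm can. A call with a gripper value outside its range is refused whole. The fingers move at their own pace and stop on an object; "newtons" is the grip in N (left out, the last holds). Time passes only in rows, so rows that repeat a pose let the fingers close. It gives the time, the measured TCP pose, the force and the opening at its end, in the units of the state.
- robot.get_state(): the state, without advancing time (a new reading comes with each control period).
- robot.get_image(name): name is "scene" or "top" or "wrist"; returns a dict with "color" (420x560x3 uint8, red, green, blue), "z_map" (420x560 float32, m along the optical axis (not along the pixel's ray), 0 where there is no reading), "mtx" (3x3 intrinsics, pixels), "k1" (the pictures are not rectified: a ray, as slopes to the right and down, at radius r is drawn at 1 + k1 r^2 times it, then the intrinsics apply), "world_to_cam" (4x4, takes a point from world to camera coordinates); the wrist camera has in their place "hand_eye" (4x4, takes a point from camera to tool coordinates, whose origin is the TCP and whose axes are the tool frame's). Camera axes: x right, y down, z forward; pixel columns grow to the right and rows downward; lengths in m; the calibration is good to about 2 mm. A picture is of the moment at which its call begins: read the wrist's pose just before it.
- robot.job_done(): hands the job in, once; it reports no verdict.
The state is a dict: "time_s": time; "q": joint angles; "joint_velocities": joint speeds; "tau": joint torques, N m; "tcp_pos": TCP position; "eef_rot": TCP orientation; "contact_force": force on the tool from outside, world axes, zero at the start; "moment": the same for the moment, N m; "width": opening from 0.0 (shut) to 1.0 (fully open).
Only numpy, scipy, OpenCV 4.12 (cv2) and the standard library are available. Lean on these libraries where they do the work, as an engineer would, in place of code of your own. Each camera call takes 0.05 s, during which the arm holds its last target.

## Working session

There is one attempt and no reset: what is moved stays moved. The work goes in short steps, Python scripts to look and compute and a tool call to move; the robot and the scene stay as the last step left them, time stands still between calls to the robot, and variables do not carry over. Pictures are saved under pics/ and viewed, and the job is handed in when it is done.

Besides the shell and the picture viewer there is one more tool, called after ">>>" as name(argument=value, ...), one argument or row to a line, values as JSON. step_arm: Moves the arm, as the interface text tells. Its arguments: {"type":"object","properties":{"targets":{"type":"string"},"newtons":{"type":"number"}},"required":["targets"]}

```bash
mkdir -p pics; ls
cat > h.py <<'E'
import numpy as np, cv2
from cell import robot
from scipy.spatial.transform import Rotation as R
def grab(n):
    s=robot.get_state(); im=robot.get_image(n)
    if n=='wrist':
        T=np.eye(4);T[:3,:3]=R.from_euler('xyz',s['eef_rot']).as_matrix();T[:3,3]=s['tcp_pos']
        c2w=T@im['hand_eye']
    else: c2w=np.linalg.inv(im['world_to_cam'])
    return im,c2w
def cloud(im,c2w):
    h,w=im['z_map'].shape
    u,v=np.meshgrid(np.arange(w),np.arange(h))
    p=np.stack([u,v],-1).reshape(-1,1,2).astype(float)
    d=np.array([im['k1'],0,0,0],float)
    r=cv2.undistortPoints(p,im['mtx'],d,None,None).reshape(h,w,2)
    z=im['z_map'][...,None]
    P=np.concatenate([r*z,z],-1)@c2w[:3,:3].T+c2w[:3,3]
    P[im['z_map']<=0]=np.nan
    return P
def save(im,f,crop=None,s=1):
    a=im['color'][...,::-1]
    if crop: a=a[crop[1]:crop[3],crop[0]:crop[2]]
    cv2.imwrite(f,cv2.resize(a,None,fx=s,fy=s,interpolation=cv2.INTER_CUBIC))
E
python3 - <<'E'
from h import *
print(robot.get_state())
for n in ['scene','top','wrist']:
    im,c=grab(n); save(im,f'pics/{n}0.png',s=1.4); np.savez(f'{n}0.npz',P=cloud(im,c),c=im['color'])
    print(n,c.round(3).tolist(),im['mtx'].tolist(),im['k1'])
E
```

```text
pics
{'time_s': 0.0, 'q': array([-1.23349698,  0.41797803, -0.01032508,  1.61420382,  0.00473077,
        1.11069121, -0.05300849]), 'joint_velocities': array([-0.00119305, -0.00207544,  0.0003662 ,  0.00111518,  0.00137773,
        0.00156745,  0.0015674 ]), 'tau': array([-3.32745485e-04, -8.51262760e+01,  6.38602059e-01, -4.26000202e+01,
       -4.88745770e-02,  1.88066263e-02,  6.35691231e-05]), 'tcp_pos': array([0.23099154, 0.58032393, 0.20481021]), 'eef_rot': array([3.14148103e+00, 1.25210910e-03, 1.19203066e+00]), 'contact_force': array([-0.41059148, -0.44539621,  0.16042138]), 'moment': array([-0.0139144 ,  0.01001047,  0.02801096]), 'width': 0.9976500303055041}
scene [[-0.938, 0.311, -0.156, 0.713], [0.347, 0.822, -0.451, 0.569], [-0.012, -0.477, -0.879, 1.118], [0.0, 0.0, 0.0, 1.0]] [[436.31119167879115, 0.0, 277.43806348459833], [0.0, 436.31119167879115, 213.85365841711632], [0.0, 0.0, 1.0]] 0.048743949680914084
top [[0.016, -0.993, 0.116, 0.366], [-1.0, -0.015, 0.009, 0.038], [-0.007, -0.116, -0.993, 1.398], [0.0, 0.0, 0.0, 1.0]] [[543.036456257892, 0.0, 275.991378734235], [0.0, 543.036456257892, 209.48753501624205], [0.0, 0.0, 1.0]] -0.19382540898018202
wrist [[0.369, 0.899, 0.234, 0.162], [0.929, -0.357, -0.094, 0.607], [-0.001, 0.252, -0.968, 0.385], [0.0, 0.0, 0.0, 1.0]] [[320.8103820051561, 0.0, 279.8059608940428], [0.0, 320.8103820051561, 211.92831025026106], [0.0, 0.0, 1.0]] -0.06146516924111056
```

View pics/scene0.png

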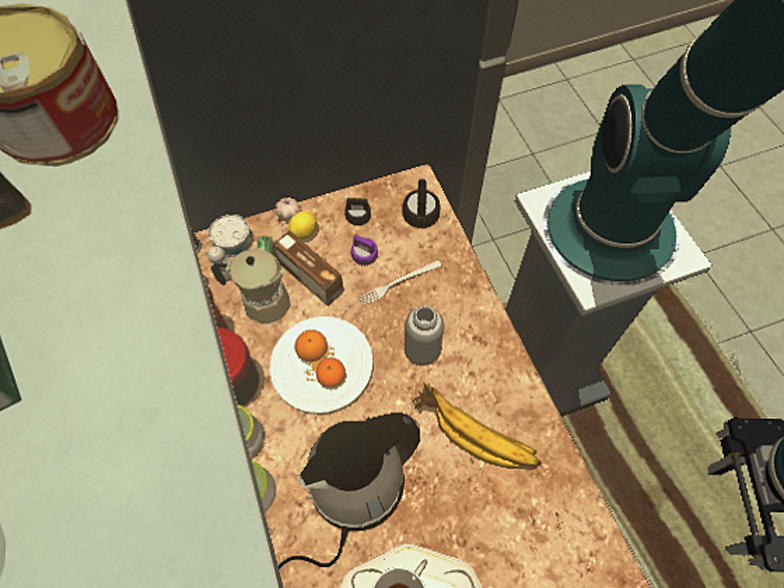

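View pics/top0.png

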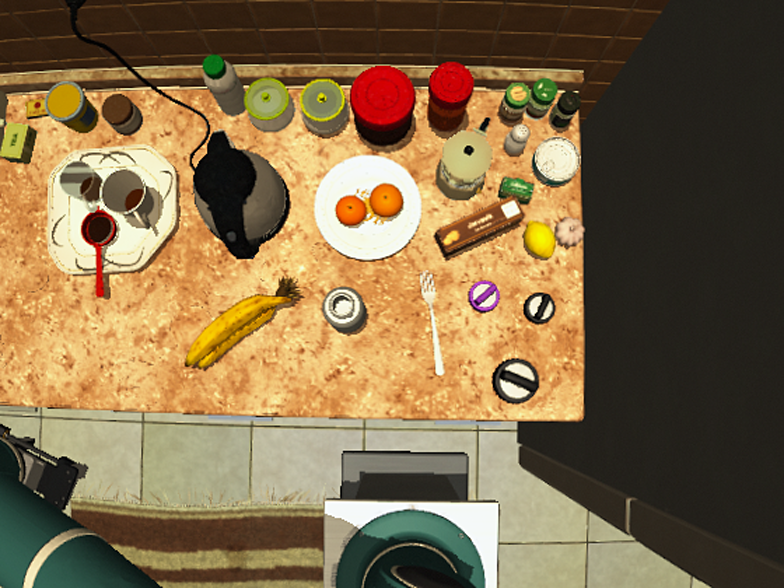

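View pics/wrist0.png

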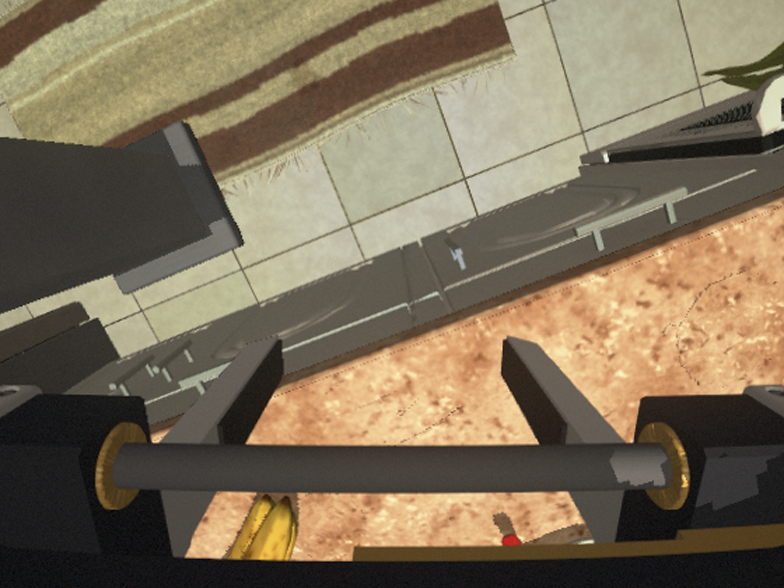

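Lid candidates in the top view (1.4x pixels) are the purple one (485,296), the large black one (516,380) and the small black one (540,307). The description points to the small black one. The flask is at (344,309), and I'll crop and measure to confirm.

Run:
```python
from h import *
im,c=grab('top'); save(im,'pics/crop1.png',(330,185,425,300),6)
D=np.load('top0.npz');P=D['P'];S=np.load('scene0.npz')['P']
for nm,(x,y),r in [('small',(386,219),20),('big',(368,271),25),('purple',(346,211),18),('flask',(246,221),28)]:
  for src,Q in (('top',P),('scene',S)):
    if src=='top':
        q=Q[y-r:y+r,x-r:x+r].reshape(-1,3); cen=np.nanmedian(q[q[:,2]>.01],0)
        print(nm,'floor z',np.nanmedian(q[q[:,2]<.01],0).round(4))
    else:
        q=Q.reshape(-1,3); q=q[np.linalg.norm(q[:,:2]-cen[:2],axis=1)<.07]
    q=q[q[:,2]>.008]
    print(nm,src,'n',len(q),'min',q.min(0).round(4),'max',q.max(0).round(4))
    print(' zhist',[(round(a,3),int(b)) for b,a in zip(*np.histogram(q[:,2],bins=np.arange(0,.18,.008))) if b])
    np.save(f'{nm}_{src}.npy',q)
```

```text
small floor z [ 5.137e-01 -2.360e-01 -2.000e-04]
small top n 388 min [ 0.4682 -0.2548  0.0081] max [ 0.5324 -0.1894  0.0652]
 zhist [(np.float64(0.008), 20), (np.float64(0.016), 72), (np.float64(0.024), 193), (np.float64(0.032), 15), (np.float64(0.04), 7), (np.float64(0.048), 29), (np.float64(0.056), 51), (np.float64(0.064), 1)]
small scene n 292 min [ 0.4695 -0.2451  0.008 ] max [ 0.572  -0.1839  0.0634]
 zhist [(np.float64(0.008), 30), (np.float64(0.016), 37), (np.float64(0.024), 123), (np.float64(0.032), 11), (np.float64(0.04), 16), (np.float64(0.048), 38), (np.float64(0.056), 37)]
big floor z [ 3.803e-01 -1.855e-01  1.000e-04]
big top n 832 min [ 0.3172 -0.2443  0.008 ] max [ 0.4327 -0.1354  0.0904]
 zhist [(np.float64(0.008), 21), (np.float64(0.016), 15), (np.float64(0.024), 31), (np.float64(0.032), 398), (np.float64(0.04), 164), (np.float64(0.048), 6), (np.float64(0.056), 5), (np.float64(0.064), 10), (np.float64(0.072), 32), (np.float64(0.08), 141), (np.float64(0.088), 9)]
big scene n 621 min [ 0.3316 -0.2421  0.0083] max [ 0.4134 -0.1421  0.0911]
 zhist [(np.float64(0.008), 35
[... 1283 characters left out ...]
loat64(0.112), 80), (np.float64(0.12), 176), (np.float64(0.128), 148), (np.float64(0.136), 18), (np.float64(0.144), 102), (np.float64(0.152), 30)]
flask scene n 983 min [0.4592 0.0941 0.0089] max [0.5287 0.1623 0.1568]
 zhist [(np.float64(0.008), 27), (np.float64(0.016), 35), (np.float64(0.024), 24), (np.float64(0.032), 34), (np.float64(0.04), 27), (np.float64(0.048), 36), (np.float64(0.056), 28), (np.float64(0.064), 35), (np.float64(0.072), 32), (np.float64(0.08), 36), (np.float64(0.088), 30), (np.float64(0.096), 44), (np.float64(0.104), 63), (np.float64(0.112), 78), (np.float64(0.12), 140), (np.float64(0.128), 164), (np.float64(0.136), 27), (np.float64(0.144), 93), (np.float64(0.152), 30)]
```

View pics/crop1.png

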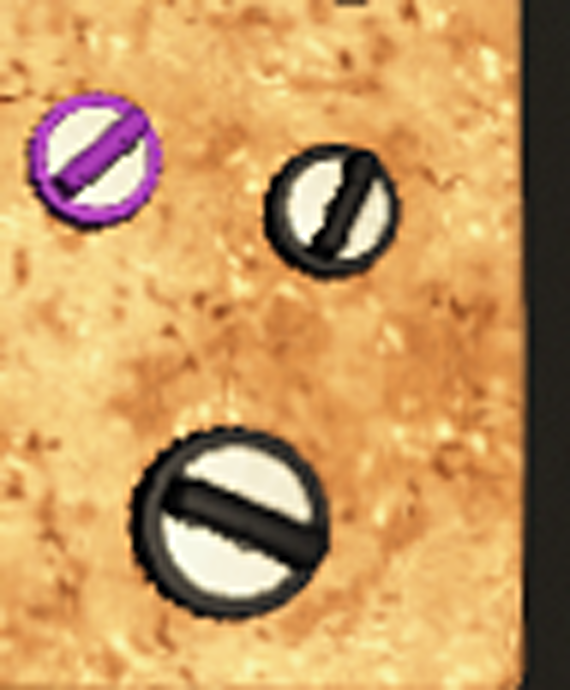

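The small black lid, crop (332,210), is black, about 56 mm across and 58 mm high, so it is the one. The large black one is about 90 mm high and purple is excluded. A wall lies to its right, so I'll measure its clearance and get precise poses.

Run:
```python
from h import *
T=np.load('top0.npz')['P'];S=np.load('scene0.npz')['P']
W=T.reshape(-1,3)
W2=np.vstack([W,S.reshape(-1,3)])
for zl,zh in ((.02,.1),(.1,.2),(.2,.3),(.3,.5)):
  for x0 in (.3,.4,.5,.6):
    m=W2[(W2[:,1]<-.26)&(W2[:,1]>-.6)&(W2[:,0]>x0)&(W2[:,0]<x0+.1)&(W2[:,2]>zl)&(W2[:,2]<zh)]
    if len(m)>3: print(zl,x0,len(m),'y max',np.percentile(m[:,1],[50,95,100]).round(3))
tot=None
for s in ('top','scene'):
  q=np.load(f'small_{s}.npy'); q=q[np.linalg.norm(q[:,:2]-[.5,-.217],axis=1)<.045]
  b=q[(q[:,2]>.05)]; 
  (cx,cy),(w,h),a=cv2.minAreaRect(b[:,:2].astype(np.float32)*1000)
  _,_,V=np.linalg.svd(b[:,:2]-b[:,:2].mean(0)); v=V[0]; t=(b[:,:2]-b[:,:2].mean(0))@V.T
  mid=b[:,:2].mean(0)+ ((t.max(0)+t.min(0))/2)@V
  print(s,'bar mid',mid.round(4),'mean',b.mean(0).round(4),'ang',np.degrees(np.arctan2(v[1],v[0])),'ext',np.ptp(t,axis=0).round(4),'rect',cx,cy,w,h,a)
  d=q[(q[:,2]>.022)&(q[:,2]<.03)]
  e=cv2.minEnclosingCircle(d[:,:2].astype(np.float32)*1000); print('  deck',e,np.percentile(d[:,:2],[1,99],axis=0).mean(0))
  q=np.load(f'flask_{s}.npy'); m=q[(q[:,2]>.142)&(np.linalg.norm(q[:,:2]-[.494,.129],axis=1)<.04)]
  print('  flask mouth',cv2.minEnclosingCircle(m[:,:2].astype(np.float32)*1000),m.mean(0).round(4))
  m=q[(q[:,2]>.1)&(np.linalg.norm(q[:,:2]-[.494,.129],axis=1)<.05)]
  print('  flask shoulder',cv2.minEnclosingCircle(m[:,:2].astype(np.float32)*1000))
```

```text
0.02 0.3 849 y max [-0.327 -0.324 -0.32 ]
0.02 0.4 880 y max [-0.327 -0.324 -0.32 ]
0.02 0.5 888 y max [-0.327 -0.324 -0.32 ]
0.02 0.6 1395 y max [-0.326 -0.267 -0.261]
0.1 0.3 1284 y max [-0.327 -0.324 -0.318]
0.1 0.4 1301 y max [-0.327 -0.324 -0.32 ]
0.1 0.5 1311 y max [-0.327 -0.324 -0.32 ]
0.1 0.6 1350 y max [-0.327 -0.324 -0.321]
0.2 0.3 1622 y max [-0.327 -0.324 -0.319]
0.2 0.4 1648 y max [-0.327 -0.324 -0.321]
0.2 0.5 1660 y max [-0.327 -0.324 -0.32 ]
0.2 0.6 1700 y max [-0.327 -0.324 -0.321]
0.3 0.3 3549 y max [-0.327 -0.324 -0.32 ]
0.3 0.4 4006 y max [-0.327 -0.324 -0.32 ]
0.3 0.5 4472 y max [-0.327 -0.324 -0.32 ]
0.3 0.6 4906 y max [-0.327 -0.324 -0.321]
top bar mid [ 0.5046 -0.2298] mean [ 0.5031 -0.2289  0.0572] ang 157.70904161848563 ext [0.0458 0.0127] rect 504.5456848144531 -229.81175231933594 12.657121658325195 45.803184509277344 67.4325180053711
  deck ((504.7142333984375, -229.7787322998047), 28.17875099182129) [ 0.50455379 -0.22936104]
  flask mouth ((491.6852722167969, 123.60670471191406), 21.579395294189453) [0.4914 0.1235 0.1488]
  flask shoulder ((491.68743896484375, 124.33134460449219), 36.23561477661133)
scene bar mid [ 0.5047 -0.23  ] mean [ 0.506  -0.228   0.0565] ang 154.8889330939042 ext [0.0462 0.0153] rect 504.7188415527344 -230.0540313720703 14.92770004272461 46.045902252197266 66.4969711303711
  deck ((505.9251403808594, -227.21739196777344), 28.258859634399414) [ 0.50600789 -0.22031618]
  flask mouth ((492.1181945800781, 124.5355224609375), 22.10447883605957) [0.4938 0.1272 0.1492]
  flask shoulder ((493.69952392578125, 127.10423278808594), 35.59406661987305)
```

```bash
cat >> h.py <<'E'
def delta(pos,yaw):
    s=robot.get_state(); Rc=R.from_euler('xyz',s['eef_rot']); Rt=R.from_euler('xyz',[np.pi,0,yaw])
    rv=(Rc.inv()*Rt).as_rotvec(); d=Rc.inv().apply(np.array(pos)-s['tcp_pos'])
    print('t',round(s['time_s'],2),'turn',rv.round(4),'shift',d.round(4),'F',s['contact_force'].round(2),'w',round(s['width'],3))
E
python3 - <<'E'
from h import *
delta([.5046,-.2298,.16],0)
T=np.load('top0.npz')['P']
for nm,(x,y) in dict(fork_top=(305,200),fork_bot=(314,265),purple=(346,211),kettle=(172,150),spot=(270,240)).items(): print(nm,np.nanmedian(T[y-2:y+3,x-2:x+3].reshape(-1,3),0).round(3))
q=np.load('purple_top.npy'); d=q[(q[:,2]>.022)&(q[:,2]<.03)]; print(np.median(d,0).round(3))
print(np.nanmax(T[110:185,130:210,2]))
im,c=grab('wrist'); print(np.round(im['hand_eye'],3))
E
```

```text
t 0.2 turn [5.000e-04 6.000e-04 1.192e+00] shift [-0.6516  0.5538  0.0456] F [0.07 1.09 0.04] w 1.001
fork_top [ 0.555 -0.024  0.003]
fork_bot [ 0.387 -0.049  0.004]
purple [ 0.522 -0.124  0.057]
kettle [0.64  0.29  0.208]
spot [0.45  0.065 0.001]
[ 0.525 -0.125  0.026]
0.23052390496177888
[[ 1.     0.     0.    -0.001]
 [-0.     0.968  0.252 -0.074]
 [-0.    -0.252  0.968 -0.18 ]
 [ 0.     0.     0.     1.   ]]
```

>>> step_arm(
  targets="0 0 1.192 -0.652 0.554 0 0.094;0 0 1.192 -0.652 0.554 0 0.094;0 0 1.192 -0.652 0.554 0 0.094;0 0 1.192 -0.652 0.554 0 0.094;0 0 1.192 -0.652 0.554 0 0.094;0 0 1.192 -0.652 0.554 0 0.094;0 0 1.192 -0.652 0.554 0 0.094;0 0 1.192 -0.652 0.554 0 0.094;0 0 1.192 -0.652 0.554 0 0.094;0 0 1.192 -0.652 0.554 0 0.094;0 0 1.192 -0.652 0.554 0 0.094;0 0 1.192 -0.652 0.554 0 0.094",
  newtons=15,
)

```text
time_s: 1.45
tcp_pos: [0.4232, 0.0102, 0.2058]
eef_rot: [-3.141, -0.001, 0.0]
contact_force: [1.2, 1.0, -0.2]
width: 1.0
```

Run:
```python
from h import *
delta([.5046,-.2298,.17],0)
```

```text
t 1.45 turn [-0.0006 -0.0009  0.0003] shift [0.0813 0.2401 0.0357] F [ 1.2  1.  -0.2] w 1.0
```

>>> step_arm(
  targets="0 0 0 0.015 0.048 0.007 0.094;0 0 0 0.030 0.096 0.014 0.094;0 0 0 0.045 0.144 0.021 0.094;0 0 0 0.065 0.192 0.03 0.094;0 0 0 0.081 0.225 0.035 0.094;0 0 0 0.081 0.225 0.035 0.094;0 0 0 0.081 0.225 0.035 0.094",
)

```text
time_s: 2.15
tcp_pos: [0.5036, -0.2136, 0.17]
eef_rot: [3.141, 0.001, -0.002]
contact_force: [-0.0, 0.5, 1.3]
width: 1.0
```

Run:
```python
from h import *
im,c=grab('wrist'); save(im,'pics/w1.png',s=1.4); P=cloud(im,c); np.savez('w1.npz',P=P)
q=P.reshape(-1,3); q=q[np.linalg.norm(q[:,:2]-[.505,-.23],axis=1)<.045]
b=q[(q[:,2]>.05)&(q[:,2]<.07)]
print(len(b)); print(cv2.minAreaRect(b[:,:2].astype(np.float32)*1000), b.mean(0))
d=q[(q[:,2]>.02)&(q[:,2]<.032)]; print(len(d),cv2.minEnclosingCircle(d[:,:2].astype(np.float32)*1000))
s=robot.get_state(); print(s['tcp_pos'],s['q'].round(2))
delta([.5046,-.2298,.17],0)
```

```text
600
((504.7334899902344, -230.07603454589844), (12.356801986694336, 45.50434112548828), 65.77503204345703) [ 0.504861   -0.22886468  0.05700828]
1451 ((504.72943115234375, -229.23890686035156), 28.32396125793457)
[ 0.50371227 -0.21247566  0.17025751] [-0.24  0.39  0.72  1.86 -0.3   1.    0.62]
t 2.2 turn [-0.0001  0.0007 -0.0002] shift [0.0009 0.0173 0.0003] F [ 0.32 -0.25 -0.21] w 1.001
```

View pics/w1.png

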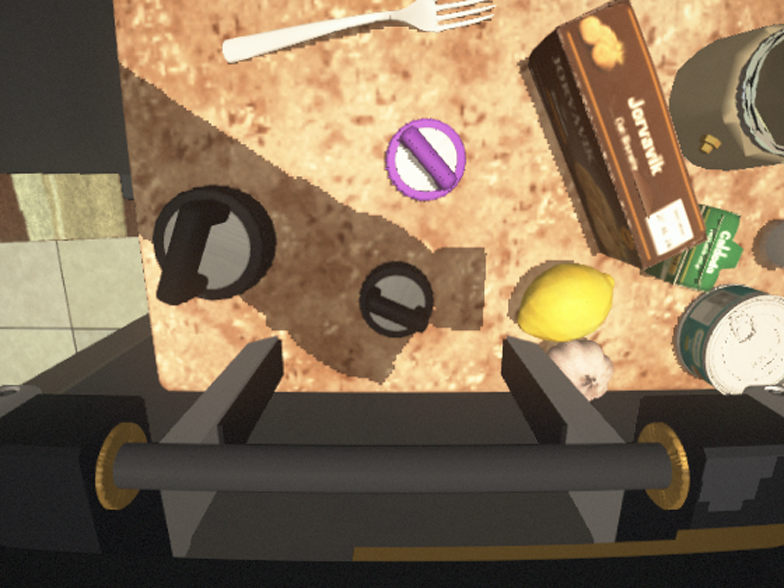

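>>> step_arm(
  targets="0 0 0 0.001 0.017 0.03 0.084;0 0 0 0.001 0.017 0.07 0.084;0 0 0 0.001 0.017 0.11 0.084;0 0 0 0.001 0.017 0.145 0.084;0 0 0 0.001 0.017 0.161 0.084;0 0 0 0.001 0.017 0.161 0.084;0 0 0 0.001 0.017 0.161 0.050;0 0 0 0.001 0.017 0.161 0.050;0 0 0 0.001 0.017 0.161 0.050;0 0 0 0.001 0.017 0.161 0.050;0 0 0 0.001 0.017 0.161 0.050",
  newtons=15,
)

```text
time_s: 3.3
tcp_pos: [0.5056, -0.2299, 0.0104]
eef_rot: [3.141, -0.001, 0.0]
contact_force: [-0.8, 1.3, 10.6]
width: 0.6
```

Run:
```python
from h import *
delta([.5046,-.2298,.05],0)
```

```text
t 3.3 turn [ 0.0002 -0.0014  0.0002] shift [-0.001  -0.0001 -0.0396] F [-0.75  1.34 10.56] w 0.6
```

>>> step_arm(
  targets="0 0 0 0 0 -0.03 0.050;0 0 0 0 0 -0.075 0.050;0 0 0 0 0 -0.115 0.050;0 0 0 -0.01 -0.035 -0.13 0.050;0 0 0 -0.025 -0.08 -0.13 0.050;0 0 0 -0.045 -0.125 -0.13 0.050;0 0 0 -0.06 -0.17 -0.13 0.050;0 0 0 -0.08 -0.215 -0.13 0.050;0 0 0 -0.09 -0.25 -0.13 0.050;0 0 0 -0.095 -0.265 -0.13 0.050;0 0 0 -0.095 -0.265 -0.13 0.050;0 0 0 -0.095 -0.265 -0.13 0.050",
)

```text
time_s: 4.5
tcp_pos: [0.4101, 0.0349, 0.1397]
eef_rot: [-3.141, -0.0, 0.0]
contact_force: [-0.5, -0.1, -0.6]
width: 0.596
```

Run:
```python
from h import *
delta([.41,.035,.0104],0)
im,c=grab('scene'); save(im,'pics/s1.png',(200,100,420,320),3)
im,c=grab('wrist'); P=cloud(im,c).reshape(-1,3); p=P[np.linalg.norm(P[:,:2]-[.41,.035],axis=1)<.03]; print(np.histogram(p[:,2],bins=np.arange(0,.22,.01)))
```

```text
t 4.5 turn [-0.0002 -0.0004  0.0002] shift [-2.000e-04 -1.000e-04  1.293e-01] F [-0.47 -0.12 -0.56] w 0.596
(array([ 911,    0,    0,    0,    0,    0,    0,    0,    0,    0,    0,
          0,    1,  273,  534, 4649,  506,  779, 2913,  390,  359]), array([0.  , 0.01, 0.02, 0.03, 0.04, 0.05, 0.06, 0.07, 0.08, 0.09, 0.1 ,
       0.11, 0.12, 0.13, 0.14, 0.15, 0.16, 0.17, 0.18, 0.19, 0.2 , 0.21]))
```

View pics/s1.png

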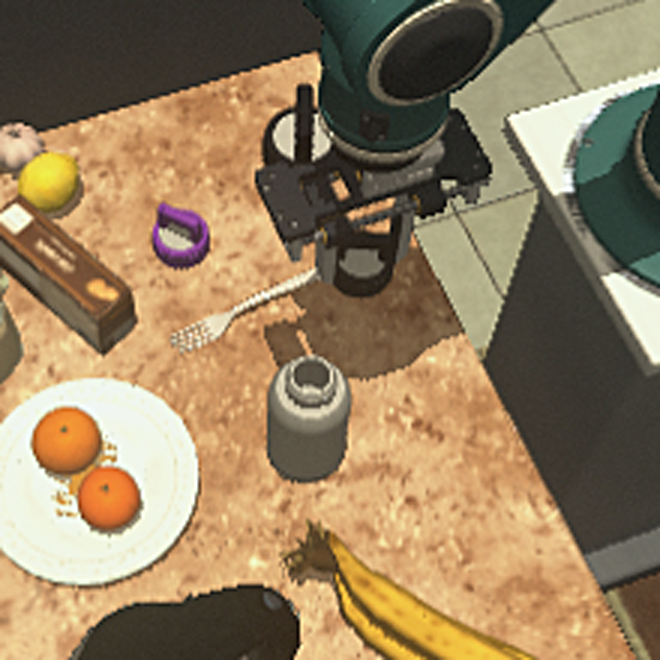

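The lid is held by the skirt at about crop (362,270). I'll set it down in the clear spot and back off upward.

>>> step_arm(
  targets="0 0 0 0 0 0.04 0.050;0 0 0 0 0 0.08 0.050;0 0 0 0 0 0.11 0.050;0 0 0 0 0 0.123 0.050;0 0 0 0 0 0.129 0.050;0 0 0 0 0 0.129 0.050;0 0 0 0 0 0.129 0.09;0 0 0 0 0 0.129 0.09;0 0 0 0 0 0.129 0.09;0 0 0 0 0 0.10 0.09;0 0 0 0 0 0.055 0.09;0 0 0 0 0 0.01 0.09",
)

```text
time_s: 5.8
tcp_pos: [0.4095, 0.0345, 0.1308]
eef_rot: [3.14, 0.001, -0.001]
contact_force: [0.5, 1.8, 0.7]
width: 0.951
```

>>> step_arm(
  targets="0 0 0 0 -0.016 -0.02 0.09;0 0 0 0 -0.016 -0.02 0.09;0 0 0 0 -0.016 -0.02 0.09",
)

```text
time_s: 6.1
tcp_pos: [0.41, 0.0517, 0.1496]
eef_rot: [-3.141, -0.001, 0.001]
contact_force: [-0.2, 0.3, -0.8]
width: 0.956
```

```bash
cat > lid.py <<'E'
from h import *
im,c=grab('wrist'); save(im,'pics/w2.png',s=1.4); P=cloud(im,c)
q=P.reshape(-1,3); q=q[np.linalg.norm(q[:,:2]-[.41,.035],axis=1)<.05]
b=q[(q[:,2]>.05)&(q[:,2]<.07)]
print(len(b),cv2.minAreaRect(b[:,:2].astype(np.float32)*1000), b.mean(0))
d=q[(q[:,2]>.02)&(q[:,2]<.032)]; print(len(d),cv2.minEnclosingCircle(d[:,:2].astype(np.float32)*1000),np.median(d[:,2]))
f=P.reshape(-1,3)
for c0 in [(.492,.124)]:
  m=f[(f[:,2]>.143)&(f[:,2]<.16)&(np.linalg.norm(f[:,:2]-c0,axis=1)<.04)]
  if len(m)>10: print('mouth',len(m),cv2.minEnclosingCircle(m[:,:2].astype(np.float32)*1000),np.percentile(m[:,2],95))
  m=f[(f[:,2]>.1)&(f[:,2]<.135)&(np.linalg.norm(f[:,:2]-c0,axis=1)<.045)]
  if len(m)>10: print('shoulder',len(m),cv2.minEnclosingCircle(m[:,:2].astype(np.float32)*1000))
delta([.41,.035,.16],np.radians(66))
delta([.41,.035,.16],np.radians(-114))
E
python3 lid.py
```

```text
682 ((408.6756591796875, 33.975120544433594), (12.259026527404785, 45.76993179321289), 65.15068817138672) [0.40858895 0.03523047 0.05701542]
1617 ((408.5472717285156, 34.20368957519531), 28.589092254638672) 0.026558891510016724
mouth 2669 ((491.52410888671875, 124.0382080078125), 22.249601364135742) 0.15202021976451036
shoulder 6620 ((489.9389343261719, 124.02290344238281), 35.85066223144531)
t 6.15 turn [-3.0000e-04  3.0000e-04 -1.1514e+00] shift [ 0.0003  0.0161 -0.011 ] F [ 0.66 -0.58  0.47] w 0.96
t 6.15 turn [3.0000e-04 3.0000e-04 1.9902e+00] shift [ 0.0003  0.0161 -0.011 ] F [ 0.66 -0.58  0.47] w 0.96
```

View pics/w2.png

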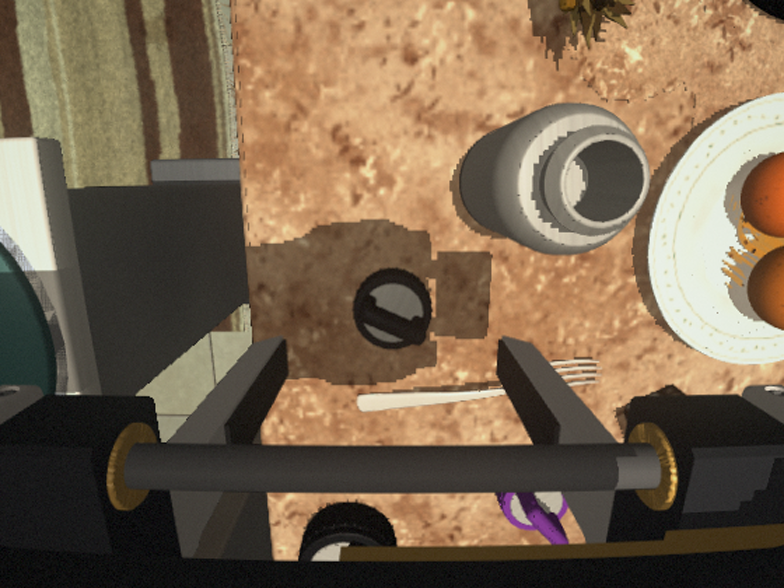

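>>> step_arm(
  targets="0 0 -0.14 -0.0015 0.017 0 0.06;0 0 -0.28 -0.0015 0.017 0 0.06;0 0 -0.42 -0.0015 0.017 0 0.06;0 0 -0.56 -0.0015 0.017 0 0.06;0 0 -0.7 -0.0015 0.017 0 0.06;0 0 -0.84 -0.0015 0.017 0.02 0.06;0 0 -0.98 -0.0015 0.017 0.04 0.06;0 0 -1.1 -0.0015 0.017 0.06 0.06;0 0 -1.137 -0.0015 0.017 0.07 0.06;0 0 -1.137 -0.0015 0.017 0.07 0.06;0 0 -1.137 -0.0015 0.017 0.07 0.06",
)

```text
time_s: 7.25
tcp_pos: [0.4081, 0.0334, 0.0791]
eef_rot: [-3.141, 0.002, 1.134]
contact_force: [-0.2, 0.8, 1.1]
width: 0.635
```

Run:
```python
from h import *
s=robot.get_state();print(s['q'].round(2),s['eef_rot'])
delta([.4086,.0341,.0275],1.137)
```

```text
[-0.67  0.26  0.58  2.25 -0.22  0.69  1.2 ] [-3.14074137e+00  1.51795804e-03  1.13444425e+00]
t 7.25 turn [-0.0009  0.0015 -0.0026] shift [0.0009 0.0002 0.0516] F [-0.17  0.77  1.1 ] w 0.635
```

>>> step_arm(
  targets="0 0 0 0.001 0 0.02 0.06;0 0 0 0.001 0 0.04 0.05;0 0 0 0.001 0 0.049 0.05;0 0 0 0.001 0 0.049 0.05;0 0 0 0.001 0 0.049 0.05",
)

```text
time_s: 7.75
tcp_pos: [0.4092, 0.035, 0.0311]
eef_rot: [3.141, -0.0, 1.136]
contact_force: [1.0, -0.1, -0.7]
width: 0.527
```

Run:
```python
from h import *
delta([.4086,.0341,.0275],1.137)
```

```text
t 7.75 turn [ 0.0004 -0.0001 -0.0007] shift [-0.001  -0.0002  0.0036] F [ 1.01 -0.13 -0.67] w 0.527
```

>>> step_arm(
  targets="0 0 0 0 0 0.003 0.05;0 0 0 0 0 0.003 0.05;0 0 0 0 0 0.003 0.005;0 0 0 0 0 0.003 0.005;0 0 0 0 0 0.003 0.005;0 0 0 0 0 0.003 0.005;0 0 0 0 0 0.003 0.005",
  newtons=45,
)

```text
time_s: 8.45
tcp_pos: [0.4089, 0.0351, 0.0275]
eef_rot: [3.142, 0.0, 1.137]
contact_force: [-0.6, -0.2, -0.8]
width: 0.142
```

Run:
```python
from h import *
delta([.4086,.0341,.20],1.137)
```

```text
t 8.45 turn [0.0001 0.0001 0.    ] shift [-1.000e-03  1.000e-04 -1.725e-01] F [-0.65 -0.21 -0.76] w 0.142
```

>>> step_arm(
  targets="0 0 0 0 0 -0.03 0.005;0 0 0 0 0 -0.075 0.005;0 0 0 0 0 -0.12 0.005;0 0 0 0 0 -0.16 0.005;0 0 0 0 0 -0.19 0.005;0 0 0 0 0 -0.19 0.005;0 0 0 0 0 -0.19 0.005",
)

```text
time_s: 9.15
tcp_pos: [0.4089, 0.0353, 0.2174]
eef_rot: [3.141, -0.001, 1.137]
contact_force: [0.6, 0.2, -1.4]
width: 0.121
```

```bash
cat > chk.py <<'E'
from h import *
import sys
tag=sys.argv[1]
s=robot.get_state();print(s['tcp_pos'],s['eef_rot'],s['width'],s['contact_force'])
im,c=grab('wrist'); save(im,f'pics/w_{tag}.png',s=1.4); P=cloud(im,c); np.savez('wl.npz',P=P)
im2,c2=grab('scene'); save(im2,f'pics/sc_{tag}.png',(200,100,420,320),3); S=cloud(im2,c2).reshape(-1,3)
im3,c3=grab('top'); Tt=cloud(im3,c3).reshape(-1,3); np.savez('all.npz',S=S,T=Tt,W=P.reshape(-1,3))
t=s['tcp_pos']
for n,Q in (('w',P.reshape(-1,3)),('s',S),('t',Tt)):
  m=Q[(Q[:,2]>.143)&(Q[:,2]<.155)&(np.linalg.norm(Q[:,:2]-[.4915,.124],axis=1)<.03)]
  if len(m)>10: print(n,'mouth',len(m),cv2.minEnclosingCircle(m[:,:2].astype(np.float32)*1000))
  # lid: deck & skirt points
  q=Q[np.linalg.norm(Q[:,:2]-t[:2],axis=1)<.045]
  d=q[(q[:,2]<t[2]+.003)&(q[:,2]>t[2]-.035)]
  if len(d)>10: print(n,'lid',len(d),cv2.minEnclosingCircle(d[:,:2].astype(np.float32)*1000),d[:,2].min(),d[:,2].max())
E
python3 chk.py a
```

```text
[0.40885174 0.0352797  0.21739132] [ 3.14137474e+00 -9.65935280e-04  1.13737798e+00] 0.12107200335835973 [ 0.64478012  0.19380443 -1.41879106]
w mouth 1152 ((490.7044677734375, 123.7406005859375), 22.113000869750977)
w lid 2780 ((408.00347900390625, 33.83017349243164), 28.701766967773438) 0.1891937347600355 0.22027674127406233
s mouth 122 ((492.59344482421875, 125.95989990234375), 21.981477737426758)
s lid 192 ((412.30389404296875, 39.71885299682617), 27.731372833251953) 0.18452983916631172 0.21833489218188518
t mouth 90 ((492.7196044921875, 124.03311157226562), 21.396310806274414)
```

View pics/w_a.png

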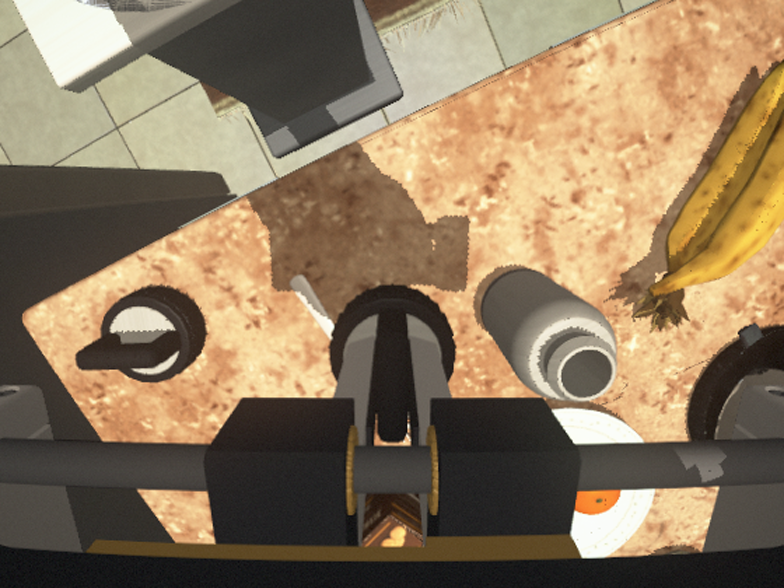

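View pics/sc_a.png

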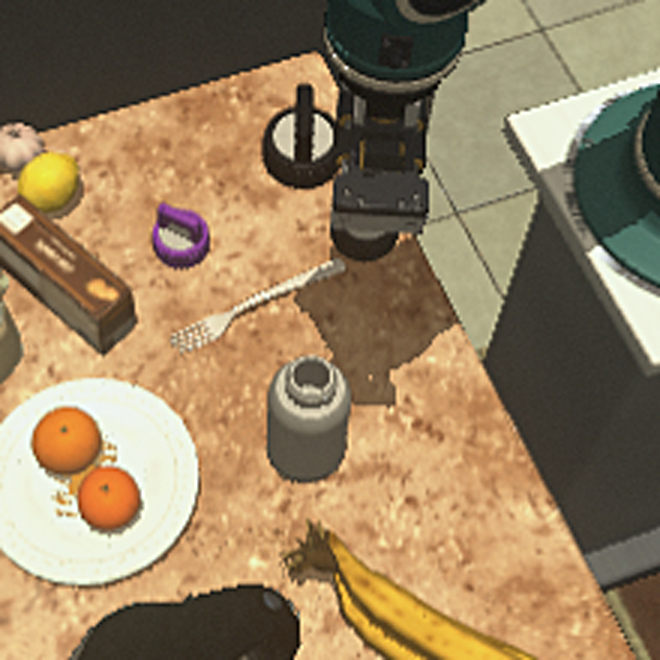

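Run:
```python
from h import *
delta([.4917,.1246,.2],1.137)
```

```text
t 9.3 turn [-0.0012  0.0017 -0.0001] shift [0.1165 0.038  0.0161] F [ 0.09  0.49 -1.53] w 0.126
```

>>> step_arm(
  targets="0 0 0 0.03 0.01 0 0.005;0 0 0 0.065 0.022 0 0.005;0 0 0 0.095 0.032 0.005 0.005;0 0 0 0.11 0.036 0.012 0.005;0 0 0 0.1165 0.038 0.017 0.005;0 0 0 0.1165 0.038 0.017 0.005;0 0 0 0.1165 0.038 0.017 0.005",
)

```text
time_s: 10.0
tcp_pos: [0.4918, 0.1238, 0.2002]
eef_rot: [-3.141, 0.001, 1.136]
contact_force: [-0.1, -0.7, -0.9]
width: 0.126
```

```bash
python3 chk.py b; python3 -c "
from h import *
delta([.4917,.1246,.1785],1.137)"
```

```text
[0.49182921 0.12381917 0.20019505] [-3.14111131e+00  9.97117859e-04  1.13594579e+00] 0.12623148487315647 [-0.13518561 -0.68109309 -0.87252443]
w mouth 100 ((477.6717834472656, 131.83010864257812), 14.84771728515625)
w lid 2778 ((491.1753234863281, 122.3463134765625), 28.687585830688477) 0.1718580330519088 0.2030640268841086
s mouth 55 ((495.8486022949219, 131.91844177246094), 20.007173538208008)
s lid 59 ((493.1487731933594, 124.32340240478516), 28.967544555664062) 0.1726440237921828 0.20074989348402228
t 10.15 turn [ 0.0002 -0.0006 -0.0008] shift [ 0.0001 -0.0006  0.0224] F [ 0.76 -0.17 -1.29] w 0.123
```

View pics/sc_b.png

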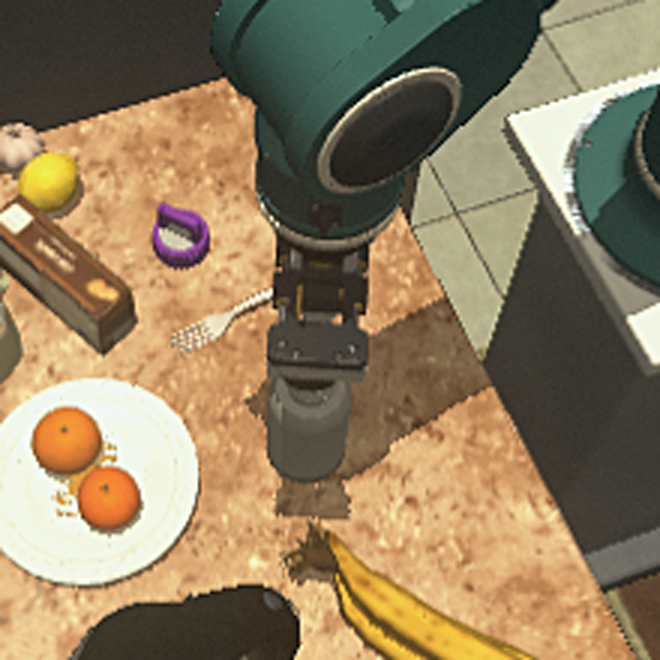

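View pics/w_b.png

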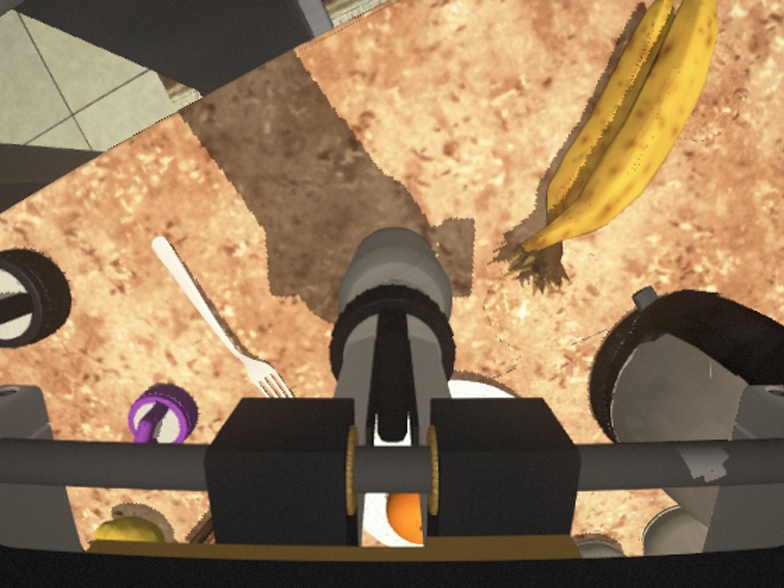

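>>> step_arm(
  targets="0 0 0 0.0013 0 0.006 0.005;0 0 0 0.0013 0 0.014 0.005;0 0 0 0.0013 0 0.02 0.005;0 0 0 0.0013 0 0.026 0.005;0 0 0 0.0013 0 0.029 0.005;0 0 0 0.0013 0 0.029 0.005",
  newtons=55,
)

```text
time_s: 10.75
tcp_pos: [0.4926, 0.1259, 0.1709]
eef_rot: [-3.141, 0.001, 1.137]
contact_force: [-0.9, -0.3, 0.3]
width: 0.129
```

```bash
python3 -c "
from h import *
delta([.4919,.1249,.1685],1.137)
s=robot.get_state();print(s['tcp_pos'],s['moment'])"
```

```text
t 10.75 turn [-0.0006  0.0009 -0.    ] shift [-0.0012 -0.0002  0.0024] F [-0.94 -0.27  0.26] w 0.129
[0.49258787 0.12593057 0.17094552] [-0.0132261   0.29592379 -0.03364821]
```

>>> step_arm(
  targets="0 0 0 0 0 0.0015 0.005;0 0 0 0 0 0.003 0.005;0 0 0 0 0 0.004 0.005;0 0 0 0 0 0.005 0.005",
)

```text
time_s: 11.15
tcp_pos: [0.4933, 0.1262, 0.167]
eef_rot: [3.141, -0.001, 1.137]
contact_force: [-2.2, -0.1, 7.8]
width: 0.124
```

>>> step_arm(
  targets="0 0 0 0 0 0.001 0.005;0 0 0 0 0 0.002 0.005;0 0 0 0 0 0.003 0.005",
)

```text
time_s: 11.45
tcp_pos: [0.493, 0.1261, 0.1635]
eef_rot: [3.141, -0.0, 1.137]
contact_force: [-0.2, 0.8, -1.6]
width: 0.121
```

>>> step_arm(
  targets="0 0 0 0 0 0.0015 0.005;0 0 0 0 0 0.003 0.005;0 0 0 0 0 0.004 0.005;0 0 0 0 0 0.0048 0.005",
)

```text
time_s: 11.85
tcp_pos: [0.4941, 0.1263, 0.1604]
eef_rot: [3.14, -0.002, 1.137]
contact_force: [-10.6, -0.9, 43.7]
width: 0.123
```

```bash
python3 -c "
from h import *
for i in range(3): robot.get_image('wrist'); s=robot.get_state();print(s['tcp_pos'],s['contact_force'])"
```

```text
[0.49414468 0.12632878 0.16047685] [-7.98186335 -0.59090878 32.89547826]
[0.49406028 0.12629178 0.16045483] [-8.81946326 -1.74583943 33.13048692]
[0.49403296 0.12629664 0.16045519] [-9.70229756 -1.17206021 32.64742532]
```

>>> step_arm(
  targets="0 0 0 -0.0003 -0.0006 -0.0008 0.005;0 0 0 -0.0003 -0.0006 -0.0008 0.005;0 0 0 -0.0003 -0.0006 -0.0008 0.005",
)

```text
time_s: 12.3
tcp_pos: [0.4928, 0.1261, 0.1603]
eef_rot: [3.141, -0.001, 1.137]
contact_force: [-5.7, -1.2, 16.5]
width: 0.12
```

```bash
python3 -c "
from h import *
for i in range(2): robot.get_image('wrist'); s=robot.get_state();print(s['tcp_pos'],s['contact_force'])"
```

```text
[0.49279821 0.1261635  0.16034213] [-5.18874134 -0.42866147 16.27949226]
[0.49281675 0.12614278 0.16035574] [-5.25225233 -0.79773857 16.06633554]
```

>>> step_arm(
  targets="0 0 0 -0.0001 -0.0003 0 0.005;0 0 0 -0.0001 -0.0003 0 0.005;0 0 0 -0.0001 -0.0003 0 0.005;0 0 0 -0.0001 -0.0003 0 0.005;0 0 0 -0.0001 -0.0003 0 0.005;0 0 0 -0.0001 -0.0003 0 0.005;0 0 0 -0.0001 -0.0003 0 0.005;0 0 0 -0.0001 -0.0003 0 0.005;0 0 0 -0.0001 -0.0003 0 0.005;0 0 0 -0.0001 -0.0003 0 0.005",
)

```text
time_s: 13.4
tcp_pos: [0.4925, 0.1261, 0.1603]
eef_rot: [3.141, -0.001, 1.137]
contact_force: [-4.6, -1.1, 16.3]
width: 0.12
```

```bash
python3 chk.py c; python3 -c "
import numpy as np
D=np.load('all.npz')
for k in 'WST':
  Q=D[k]; Q=Q[np.linalg.norm(Q[:,:2]-[.492,.1255],axis=1)<.027]
  h=np.histogram(Q[:,2],bins=np.arange(.11,.2,.003)); print(k,list(zip(h[1].round(3).tolist(),h[0].tolist())))
"
```

```text
[0.49248452 0.1261404  0.16029252] [ 3.14088136e+00 -1.07030785e-03  1.13697189e+00] 0.1195818793337469 [-4.64386619 -1.10356314 16.26402574]
w mouth 435 ((492.41619873046875, 124.15990447998047), 28.850683212280273)
w lid 3539 ((490.03155517578125, 124.44912719726562), 31.151166915893555) 0.12529255816695742 0.16325734617069998
s lid 88 ((495.8463134765625, 129.1524200439453), 29.762100219726562) 0.1253800827935333 0.15905745573549335
W [(0.11, 0), (0.113, 0), (0.116, 0), (0.119, 0), (0.122, 0), (0.125, 6), (0.128, 107), (0.131, 13), (0.134, 29), (0.137, 47), (0.14, 46), (0.143, 45), (0.146, 49), (0.149, 127), (0.152, 37), (0.155, 1491), (0.158, 478), (0.161, 49), (0.164, 76), (0.167, 95), (0.17, 110), (0.173, 116), (0.176, 129), (0.179, 146), (0.182, 146), (0.185, 562), (0.188, 1421), (0.191, 155), (0.194, 151), (0.197, 140)]
S [(0.11, 0), (0.113, 0), (0.116, 0), (0.119, 0), (0.122, 0), (0.125, 2), (0.128, 4), (0.131, 2), (0.134, 2), (0.137, 0), (0.14, 0), (0.143, 0), (0.146, 2), (0.149, 0), (0.152, 0), (0.155, 1), (0.158, 2), (0.161, 0), (0.164, 0), (0.167, 0), (0.17, 0), (0.173, 0), (0.176, 0), (0.179, 0), (0.182, 0), (0.185, 0), (0.188, 2), (0.191, 4), (0.194, 0), (0.197, 0)]
T [(0.11, 0), (0.113, 0), (0.116, 0), (0.119, 0), (0.122, 0), (0.125, 0), (0.128, 0), (0.131, 0), (0.134, 0), (0.137, 0), (0.14, 0), (0.143, 0), (0.146, 0), (0.149, 0), (0.152, 0), (0.155, 0), (0.158, 0), (0.161, 0), (0.164, 0), (0.167, 0), (0.17, 0), (0.173, 0), (0.176, 0), (0.179, 0), (0.182, 0), (0.185, 0), (0.188, 0), (0.191, 0), (0.194, 0), (0.197, 0)]
```

View pics/w_c.png

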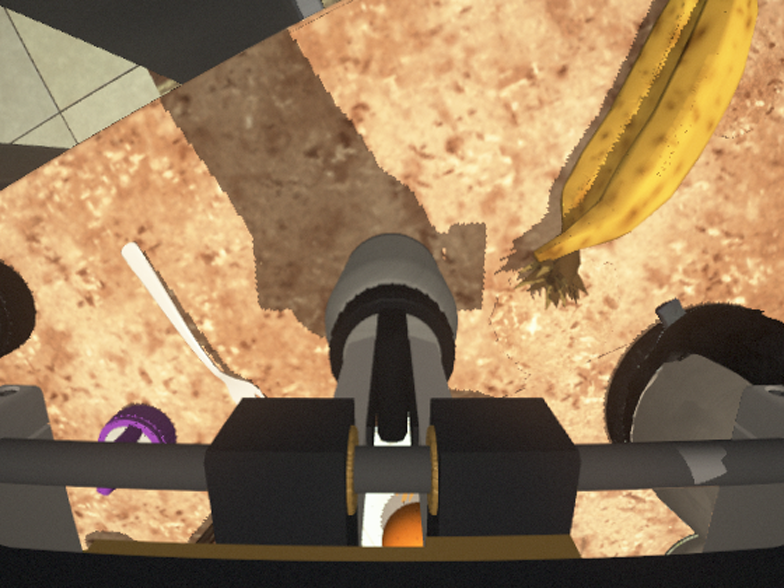

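The lid is home: deck at about 0.157, loop top at about 0.189, and a hard stop under load. Lifting now.

>>> step_arm(
  targets="0 0 0 0 0 -0.002 0.005;0 0 0 0 0 -0.006 0.005;0 0 0 0 0 -0.015 0.005;0 0 0 0 0 -0.03 0.005;0 0 0 0 0 -0.045 0.005;0 0 0 0 0 -0.06 0.005;0 0 0 0 0 -0.075 0.005;0 0 0 0 0 -0.088 0.005;0 0 0 0 0 -0.096 0.005;0 0 0 0 0 -0.101 0.005;0 0 0 0 0 -0.101 0.005;0 0 0 0 0 -0.101 0.005",
  newtons=58,
)

```text
time_s: 14.75
tcp_pos: [0.4917, 0.126, 0.26]
eef_rot: [-3.141, 0.001, 1.137]
contact_force: [0.4, 0.2, -4.4]
width: 0.123
```

>>> step_arm(
  targets="0 0 0 0 0 0 0.005;0 0 0 0 0 0 0.005;0 0 0 0 0 0 0.005;0 0 0 0 0 0 0.005;0 0 0 0 0 0 0.005",
)

```text
time_s: 15.25
tcp_pos: [0.4919, 0.126, 0.2604]
eef_rot: [-3.142, 0.0, 1.137]
contact_force: [0.9, 0.3, -5.1]
width: 0.122
```

Run:
```python
from h import *
for i in range(2):
    s=robot.get_state();print(s['time_s'],s['tcp_pos'],s['contact_force'],s['width'])
    im,c=grab('wrist'); save(im,f'pics/w_d{i}.png',s=1.4); P=cloud(im,c).reshape(-1,3)
    im2,c2=grab('scene'); save(im2,f'pics/sc_d{i}.png',(200,100,420,320),3);S=cloud(im2,c2).reshape(-1,3)
    t=s['tcp_pos']
    for n,Q in (('w',P),('s',S)):
        Q=Q[np.linalg.norm(Q[:,:2]-t[:2],axis=1)<.045]; Q=Q[Q[:,2]>.02]
        h=np.histogram(Q[:,2],bins=np.arange(.06,.32,.005)); print(n,'zmin',np.percentile(Q[:,2],1).round(3),[(round(float(a),3),int(b)) for a,b in zip(h[1],h[0]) if b>5])
        for lo,hi in ((.1,.2),(.225,.25)):
            d=Q[(Q[:,2]>lo)&(Q[:,2]<hi)]
            if len(d)>8: print('  ',lo,len(d),cv2.minEnclosingCircle(d[:,:2].astype(np.float32)*1000))
```

```text
15.25 [0.49191179 0.12602517 0.26040629] [ 0.85840207  0.32838159 -5.05684891] 0.12162754394231509
w zmin 0.167 [(0.105, 13), (0.11, 66), (0.115, 39), (0.12, 26), (0.125, 31), (0.13, 39), (0.135, 31), (0.14, 40), (0.145, 42), (0.15, 35), (0.155, 46), (0.16, 44), (0.165, 55), (0.17, 46), (0.175, 58), (0.18, 57), (0.185, 56), (0.19, 69), (0.195, 67), (0.2, 72), (0.205, 118), (0.21, 245), (0.215, 403), (0.22, 537), (0.225, 675), (0.23, 40), (0.235, 128), (0.24, 127), (0.245, 178), (0.25, 196), (0.255, 2062), (0.26, 82), (0.265, 147), (0.27, 187), (0.275, 225), (0.28, 234), (0.285, 1805), (0.29, 382), (0.295, 234), (0.3, 252), (0.305, 323), (0.31, 302)]
   0.1 860 ((479.4703369140625, 129.74281311035156), 33.539676666259766)
   0.225 1148 ((491.19183349609375, 124.57398986816406), 31.03234100341797)
s zmin 0.116 [(0.1, 7), (0.105, 11), (0.11, 24), (0.115, 29), (0.12, 21), (0.125, 24), (0.13, 24), (0.135, 22), (0.14, 22), (0.145, 27), (0.15, 25), (0.155, 25), (0.16, 26), (0.165, 22), (0.17, 25), (0.175, 24), (0.18, 32), (0.185, 31), (0.19, 27), (0.195, 23), (0.2, 31), (0.205, 31), (0.21, 
[... 913 characters left out ...]
 296)]
   0.1 862 ((479.65972900390625, 129.80068969726562), 33.61546325683594)
   0.225 1141 ((491.49627685546875, 124.61302947998047), 31.27911376953125)
s zmin 0.116 [(0.105, 13), (0.11, 28), (0.115, 20), (0.12, 29), (0.125, 25), (0.13, 22), (0.135, 24), (0.14, 21), (0.145, 21), (0.15, 27), (0.155, 22), (0.16, 25), (0.165, 30), (0.17, 25), (0.175, 23), (0.18, 29), (0.185, 24), (0.19, 28), (0.195, 27), (0.2, 29), (0.205, 33), (0.21, 47), (0.215, 46), (0.22, 64), (0.225, 66), (0.23, 24), (0.235, 21), (0.24, 23), (0.245, 16), (0.25, 17), (0.255, 15)]
   0.1 464 ((496.36834716796875, 132.3388671875), 34.97074508666992)
   0.225 150 ((498.9806213378906, 134.26588439941406), 29.077106475830078)
```

View pics/sc_d1.png

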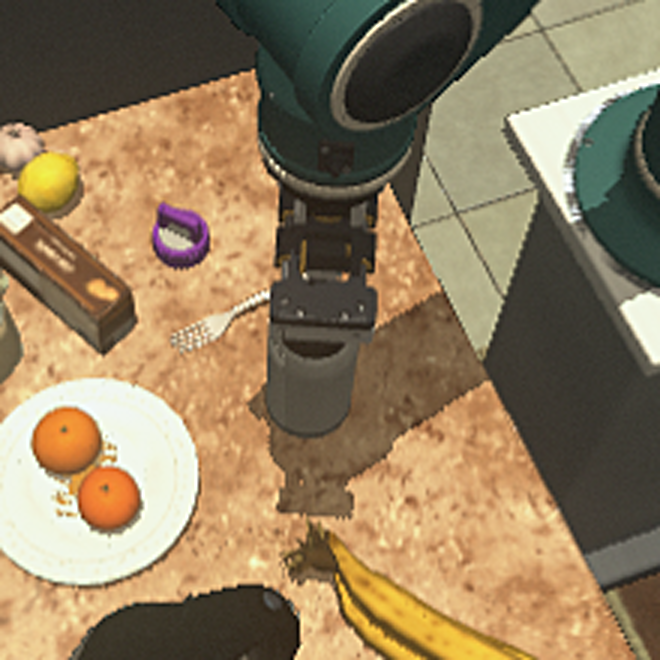

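View pics/w_d1.png

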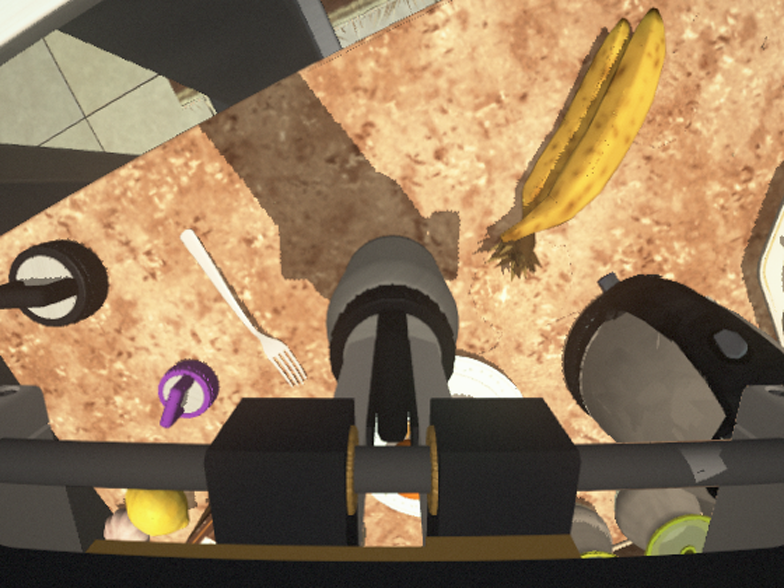

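The flask hangs from the loop: its underside is at about 0.10 m, the lid deck at about 0.257 m, and the load is about 5 N and steady. Handing in.

```bash
python3 -c "
from h import *
print(robot.job_done()); s=robot.get_state(); print(s['time_s'],s['tcp_pos'],s['contact_force'],s['width'])"
```

```text
the job is handed in; nothing more can be done
None
the job is handed in; nothing more can be done
```

The flask is closed and hanging from the lid's carry loop about 10 cm above the worktop. I handed the job in at about 15.4 s, and no verdict was given.

- **Lid choice and grip:** I took the smaller black lid. It stood too close to the side wall to grip by the loop, so I lifted it by the skirt and set it down in a clear spot. There I gripped it by the loop.
- **Pressing home:** The lid clicked on at about 8–10 N. I then pressed to a hard stop. This first push overshot to a peak of about 44 N and settled near 33 N. I eased it to about 16 N and held it for more than a second.
- **Last checks:** The deck sat about 157 mm above the flask's underside, which means fully home. After the lift, the underside was at about 100 mm. The load was steady at about 5 N and the arm was still. I judged upright only by eye from the pictures.
- **Flaws:**
  - During the hard push the finger pads slipped about 2 mm down the loop bar, with no sign of slip after the lift.
  - A sideways force of about 5 N remained while pressing and went away on lifting.
- **Bystanders:** None looked disturbed in the last pictures, though I did not measure their positions.

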